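Re-pin the vent stay of a propagation box

TASK

Open the propagation box's vent door wider, to the third hole of its stay counted from the door, after clearing the spray bottle that stands in the door's way. First stand the bottle upright on the bare floor of the black seedling tray; then lift the stay off its pin, swing the door out with it, drop the third hole over the pin so that the stay lies level again, and let go. Keep the bottle upright, do not knock the lamp over the box, and leave the two clay pots and the hand fork where they are.

Things in the scene. Friction and masses are not known exactly. Their poses are not given: they have to be found in the camera images.
- prop_box: Fixed wooden propagation box on the bench, 250 mm deep (its x), 270 mm wide (its y), roof top 150 mm high. Origin: centre of its underside, on the bench. Its -x face is the front, towards the robot, and carries the vent door.
- door_hinge (a point): Point on the door's vertical hinge axis, box coordinates (-131, 105) mm, 158 mm high. The door is a glazed wooden panel 190 mm wide, 12 mm thick, 13 to 143 mm high; closed, it runs from the hinge along the box's -y. The stay's pivot, on the door's top edge, is 90 mm from the hinge axis along the door and also 158 mm high (the bar's middle plane).
- vent_door (a joint): Door angle, rad: 0 closed, positive as the free edge swings out towards the robot. At angle a the door points from the hinge along (-sin a, -cos a) in box axes. Light friction (0.04 N m); stays where it is left. About 0.235 at the start (pin in hole 1), 0.82 with the pin in hole 3.
- stay_swing (a joint): Yaw of the stay on its pivot relative to the door, rad, counter-clockwise seen from above. In box axes the stay points from pivot to knob along angle (stay_swing - vent_door), 0 = the box's +x. Turns freely.
- stay_lift (a joint): Pitch of the stay about its pivot, rad: 0 lying level (a stop holds it there, underside 156 mm high), positive with the knob end raised, up to 0.6. It falls back to 0 under its own weight, unless the pin is under solid metal (then about 0.06 or more).
- stay_knob (a point): Grip centre of the black upright round knob (18 mm across, reaching 44 mm above the bar) at the stay's free end: 190 mm from the pivot along the stay, 30 mm above the bar's middle plane. The lamp hangs over and behind the knob at the start, so the tool must lean back, its upper end towards the front of the box, by some 25 to 45 degrees.
- hole3 (a point): Centre of the third hole from the door, in the bar's middle plane. The stay is a flat steel bar, 120 g, 24 mm wide, 4 mm thick (12 mm wide under the knob), running from the pivot on the door back over the roof, with four square 11 mm holes at 80, 104, 128 and 152 mm from the pivot.
- pin_tip (a point): Top of the upright steel pin on the roof, at box coordinates (-72, 15) mm: 7 mm in diameter, round-topped, tip 166 mm high, so 10 mm above the underside of the lying stay. At the start it stands in hole 1 (nearest the door).
- lamp: Fixed white grow lamp on two thin posts (10 mm, at box x = 95, y = +-127 mm) over the rear of the roof. Origin as the box's. Its housing spans box x from 45 to 115 mm, y from -145 to 145 mm, heights 306 to 328 mm (tube below to 294 mm).
- bottle_cap (a point): Middle of the grey round cap of the white plastic spray bottle, the place to grip: cap 32 mm across, 42 mm tall, this point 151 mm above the bottle's base. The bottle's body is 54 mm across to 105 mm up and then narrows to the cap; a small push button on the cap makes it 180 mm tall in all; about 250 g. It starts upright on the bench in front of the door, in its swing. z axis up the bottle.
- tray_floor (a point): Centre of the bare part of the floor of the fixed black seedling tray, 4 mm above the bench. The tray is 170 mm (its x) by 200 mm (its y), walls 32 mm high; a block of three soil-filled cells, 50 mm tall, fills its -y end. The bare floor reaches from this point about 81 mm either way in x and 66 mm either way in y.
- large_pot: Loose clay pot, 84 mm across the rim, 85 mm tall, to be left alone. Origin: centre of its underside.
- small_pot: Loose clay pot, 62 mm across the rim, 62 mm tall, to be left alone. Origin: centre of its underside.
- garden_fork: Loose steel hand fork with a wooden handle, 225 mm long, lying on the bench, to be left alone. Origin: under the ferrule; handle to its -x (110 mm), tines to its +x.
Not all that is in view belongs to the job. Of the things like the part that bears bottle_cap, leave any that is red; of the rest the larger one is meant.

How it is judged (in metres and radians):
On the way, in this order (a step that is already met when the one before it is completed fails the run):
1. the bottle stands upright on the bare floor of the tray (x of bottle_cap in the frame of tray_floor between -0.058 and 0.058 m and y of bottle_cap in the frame of tray_floor between -0.046 and 0.046 m and z of bottle_cap in the frame of tray_floor between 0.139 and 0.156 m and angle between bottle_cap's own z axis and vertical below 0.1 rad), for 0.2 s.
2. the stay is lifted off its pin (raised by more than 0.08 rad) (value of joint stay_lift above 0.08 rad), for 0.1 s.
At the end, for the whole second after the job is handed in: The spray bottle stands upright (within 0.1 rad) on the bare floor of the tray; hole 3 of the stay is over the pin (centres within 5 mm seen from above), the stay lies level (lift under 0.03 rad) and the door is at rest (all of step 1 and horizontal distance between hole3 and pin_tip below 0.005 m and value of joint stay_lift below 0.03 rad and velocity of joint vent_door between -0.05 and 0.05 rad/s); the robot touches nothing.
It fails at once if a pot or the fork is moved by more than 30 mm (distance of any of large_pot, small_pot, garden_fork from where it was at the start of the episode above 0.03 m).
It fails at once if the bottle is tipped by more than 0.5 rad (angle between bottle_cap's own z axis and vertical above 0.5 rad).
It fails at once if the lamp is knocked (more than 2 N) (contact force between anything else and lamp above 2 N).
It also fails if it takes over 59 s, if anything falls off the work surface, if the arm or the gripper's body presses on something with over 40 N, if the wrist force passes 120 N, or if a joint passes its speed limit or range.

ROBOT

A 6-joint arm with a two-finger parallel gripper is mounted at the origin on the work surface. World frame = base frame: x ahead of the robot, y to its left, z up, the work surface at z = 0. Lengths are in m, angles in degrees, forces in N, time in s.
With the tool pointing down it reaches from about 0.375 to 0.825 m from the base axis. Payload 5.5 kg.
Tool frame: the origin (TCP) lies midway between the tips of the shut fingers; the grasp point (between the pads) lies manip.tcp_to_grasp behind it (manip.tcp_to_grasp is the distance from the TCP to the grasp point, in m); y points along the fingers, z is the direction in which the jaws open and shut, and the axes are right-handed (so a half turn about y gives the same grasp; the last joint's range is limited). The gripper opens to 85 mm and grips with 20 to 120 N. Pads are 22 mm wide; open, the fingers measure 114 mm over their backs; the gripper's body (76 mm by 85 mm) begins 54 mm behind the grasp point. The pads swing forward as they close: fully open they stand 13 mm farther back than shut.
Start: joints at [-69.958, 17.962, -2.699, 69.339, 0, 90], TCP at [0.206, -0.564, 0.231] pointing down, gripper open.
Joint ranges: [-152.73, 152.73], [-39.44, 99.34], [-58.76, 71.6], [-118.89, 123.64], [-81.53, 83.1], [-180, 180]. Speed limits (degrees/s): [136.94, 136.94, 172.46, 180, 180, 180].

INTERFACE

Orientations are given as a 3x3 rotation matrix whose columns are the frame's x, y, z axes.
In Python, from workcell import manip, get_image, finish_job gives the robot as it stands.
- The arm moves only by the shell command python3 -m handwheel 'ROWS' [FORCE]. ROWS is JSON, a list of rows, each a list of 7 numbers: the finger opening in m, from 0 to 0.0854, then the shift along the tool's x, y, z in m, then the turn, a rotation vector about the tool's x, y, z in degrees. A call has 1 to 20 rows; each row shifts and turns the commanded pose from where the row before left it, along the tool's axes as they then stand; what a row does not reach is not made up. A row lasts 1/12 s, in which the tool goes at most 41.7 mm and 7.16 degrees, less where a joint would pass 70% of its speed; a pose out of reach is approached as far as the arm can. A call is refused whole if a number of a shift passes 0.0417 or a number of a turn 7.16, either way. A call with a gripper value outside its range is refused whole. The fingers move at their own pace and stop on an object; FORCE is the grip in N (left out, the last holds). Time passes only in rows, so rows that do not move let the fingers close. It gives the time, the measured TCP pose, the force and the opening at its end, in the units of the state.
- manip.get_obs(): the state, without advancing time (a new reading comes with each control period).
- get_image(name): name is "scene" or "top"; returns a dict with "image" (480x640x3 uint8, red, green, blue), "fx", "fy", "cx", "cy" (pixels), "pose" (4x4, takes a point from camera to world coordinates). Camera axes: x right, y down, z forward; pixel columns grow to the right and rows downward; lengths in m; the calibration is good to about 2 mm. A picture is of the moment at which its call begins. There is no depth.
- finish_job(): hands the job in, once; it reports no verdict.
The state is a dict: "time": time; "joint_positions": joint angles; "dq": joint speeds; "joint_efforts": joint torques, N m; "position": TCP position; "eef_rot": TCP orientation; "contact_force": force on the tool from outside, world axes, zero at the start; "wrist_torque": the same for the moment, N m; "opening": finger opening in m.
Only numpy, scipy, OpenCV 4.12 (cv2) and the standard library are available. Lean on these libraries where they do the work, as an engineer would, in place of code of your own. Each camera call takes 0.05 s, during which the arm holds its last target.

## Working session

There is one attempt and no reset: what is moved stays moved. The work goes in short steps, Python scripts to look and compute and a shell command to move; the robot and the scene stay as the last step left them, time stands still between calls to the robot, and variables do not carry over. Pictures are saved under pics/ and viewed, and the job is handed in when it is done.

```bash
ls; mkdir -p pics
python3 - <<'E'
from workcell import manip,get_image
import cv2,numpy as np
o=manip.get_obs()
print(o['time'],o['position'],o['eef_rot'],o['opening'],manip.tcp_to_grasp)
for n in("scene","top"):
    d=get_image(n);cv2.imwrite(f"pics/{n}0.png",d["image"][:,:,::-1]);print(n,d['fx'],d['fy'],d['cx'],d['cy']);print(np.round(d['pose'],4).tolist())
E
```

```text
pics
0.0 [ 0.20543765 -0.56313931  0.23046469] [[-9.39433704e-01 -5.63190930e-04  3.42730212e-01]
 [-3.42730674e-01  1.53398966e-03 -9.39432452e-01]
 [ 3.33523574e-06 -9.99998665e-01 -1.63410439e-03]] 0.0854737429132407 0.0187
scene 447.6595825604237 447.6595825604237 324.1035431323408 248.42468341266914
[[0.9966, 0.053, -0.0633, 0.6008], [0.0826, -0.6377, 0.7658, -0.7718], [0.0003, -0.7684, -0.6399, 0.7631], [0.0, 0.0, 0.0, 1.0]]
top 471.17475726314615 471.17475726314615 320.134286363003 241.54996727326656
[[-0.0202, -0.9891, 0.1461, 0.3703], [-0.9992, 0.0252, 0.032, -0.0249], [-0.0353, -0.1454, -0.9887, 1.124], [0.0, 0.0, 0.0, 1.0]]
```

View pics/scene0.png

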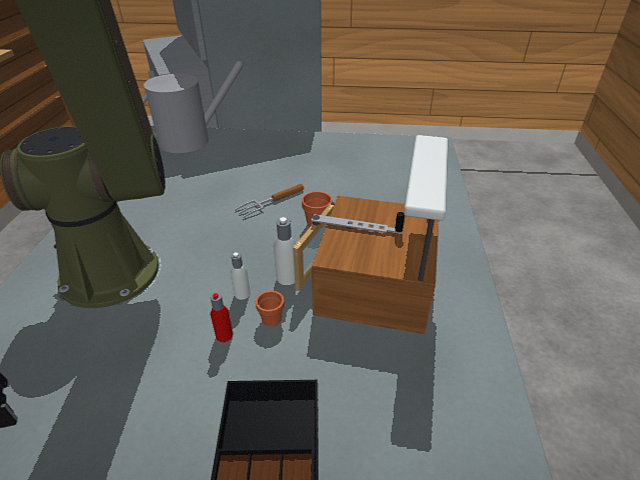

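View pics/top0.png

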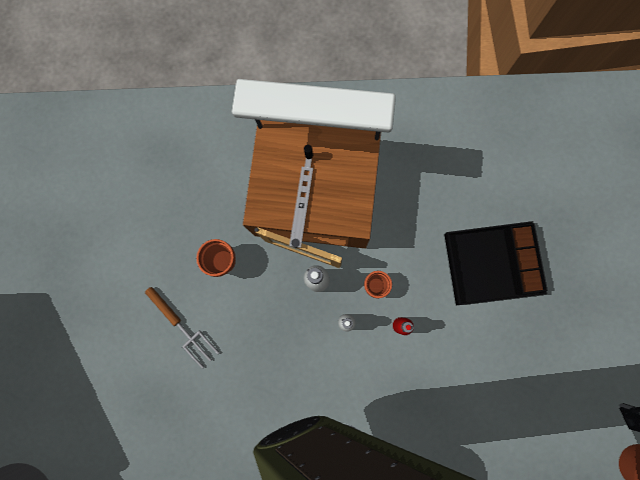

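The scene view shows the large white bottle at about (285,250), the small white one at (239,275), the red one at (221,318), and the tray at (268,430). In the top view the cap is near (315,275), the box roof spans (247..380, 125..245), and the tray (447..550, 223..305). I'll zoom in to measure.

Run:
```python
import cv2
t=cv2.imread("pics/top0.png");s=cv2.imread("pics/scene0.png")
cv2.imwrite("pics/t_a.png",cv2.resize(t[70:310,230:430],None,fx=2.5,fy=2.5,interpolation=cv2.INTER_CUBIC)) 
cv2.imwrite("pics/t_b.png",cv2.resize(t[210:320,430:570],None,fx=5,fy=5,interpolation=cv2.INTER_CUBIC))
cv2.imwrite("pics/s_a.png",cv2.resize(s[130:340,200:460],None,fx=2.8,fy=2.8,interpolation=cv2.INTER_CUBIC))
```

```text
(no output)
```

View pics/t_a.png

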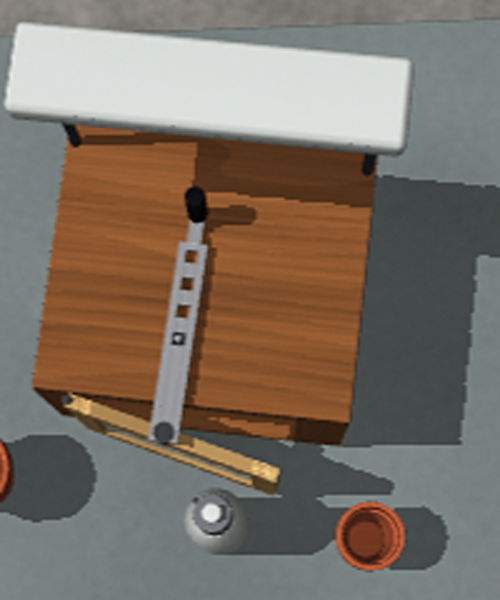

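View pics/t_b.png

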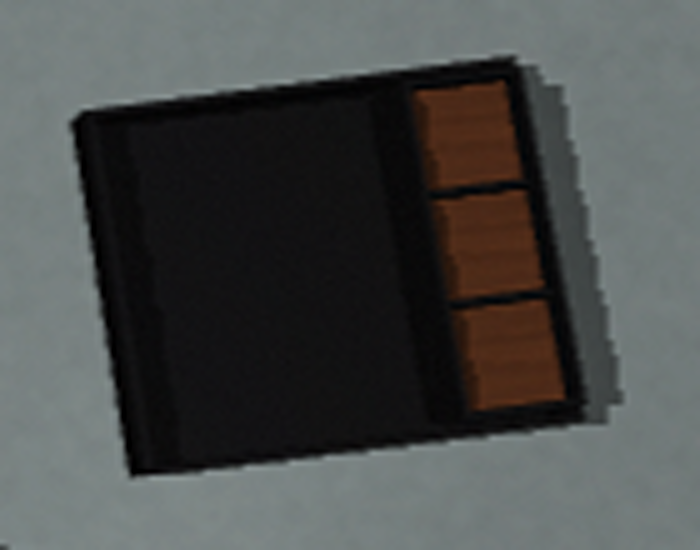

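View pics/s_a.png

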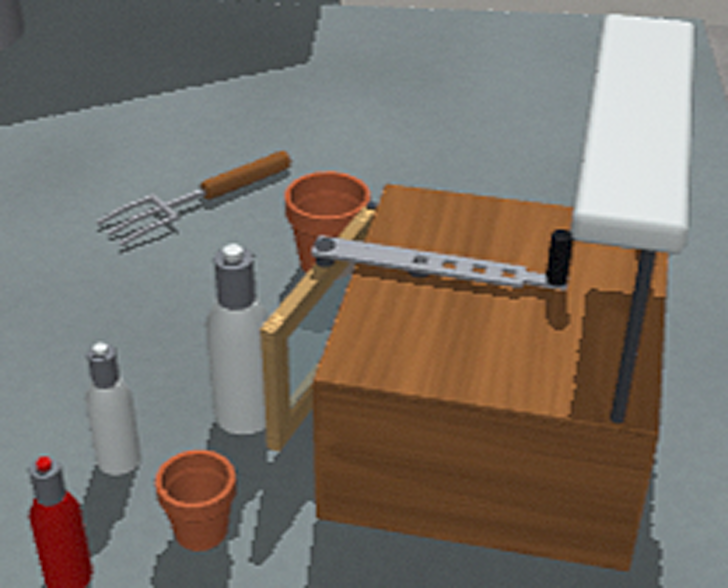

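```bash
cat > h.py <<'E'
import numpy as np
from scipy.optimize import least_squares
C={'scene':dict(f=447.6596,c=(324.1035,248.4247),P=np.array([[0.9966,0.053,-0.0633,0.6008],[0.0826,-0.6377,0.7658,-0.7718],[0.0003,-0.7684,-0.6399,0.7631],[0,0,0,1]])),
'top':dict(f=471.1748,c=(320.1343,241.55),P=np.array([[-0.0202,-0.9891,0.1461,0.3703],[-0.9992,0.0252,0.032,-0.0249],[-0.0353,-0.1454,-0.9887,1.124],[0,0,0,1]]))}
def proj(n,p):
    k=C[n];q=k['P'][:3,:3].T@(np.asarray(p,float)-k['P'][:3,3]);return np.array([k['f']*q[0]/q[2]+k['c'][0],k['f']*q[1]/q[2]+k['c'][1]])
def ray(n,uv,z):
    k=C[n];d=k['P'][:3,:3]@np.array([(uv[0]-k['c'][0])/k['f'],(uv[1]-k['c'][1])/k['f'],1]);o=k['P'][:3,3];return o+d*(z-o[2])/d[2]
def T(x,p):
    c,s=np.cos(x[2]),np.sin(x[2]);return np.array([x[0]+c*p[0]-s*p[1],x[1]+s*p[0]+c*p[1],p[2]])
def fit(obs,x0):
    f=lambda x:np.concatenate([proj(n,T(x,p))-uv for n,p,uv in obs])
    r=least_squares(f,x0,loss='soft_l1');return r.x,f(r.x).reshape(-1,2)
E
cat > m.py <<'E'
from h import *
A=lambda x,y:(230+x/2.5,70+y/2.5);B=lambda x,y:(430+x/5,210+y/5);S=lambda x,y:(200+x/2.8,130+y/2.8)
obs=[('top',(-.125,.135,.15),A(34,388)),('top',(-.125,-.135,.15),A(350,422)),('top',(-.072,.015,.166),A(178,338)),('top',(-.131,.105,.158),A(67,399)),
('scene',(-.125,-.135,.15),S(316,381)),('scene',(.125,-.135,.15),S(658,433)),('scene',(-.125,-.135,0),S(318,517)),('scene',(.125,-.135,0),S(632,570)),('scene',(-.125,.135,.15),S(385,186)),('scene',(-.072,.015,.166),S(420,262))]
x,r=fit(obs,[.75,0,0]);print('box',x,np.degrees(x[2]));print(r.round(1).tolist())
print('pivot',ray('top',A(165,432),.16),ray('scene',S(325,244),.16),'knobtop',ray('top',A(195,192),.202),ray('scene',S(560,233),.202))
a=.235;pv=T(x,(-.131-.09*np.sin(a),.105-.09*np.cos(a),.158));print('pivot model',pv, 'pin',T(x,(-.072,.015,.166)))
print('bottle',ray('top',A(211,513),.18),ray('scene',S(232,250),.18),'cap scene',ray('scene',S(235,280),.151),'base')
t=[('top',(-.085,.1,0),B(132,475)),('top',(.085,.1,0),B(75,117)),('top',(.085,-.1,.032),B(518,58)),('top',(-.085,-.1,.032),B(582,420)),
('scene',(-.085,.1,.032),(228,381)),('scene',(.085,.1,.032),(318,380.5))]
x,r=fit(t,[.6,-.5,0]);print('tray',x,np.degrees(x[2]));print(r.round(1).tolist())
print('floor guess (y centre +?)',T(x,(0,.03,.004)))
for n,uv in(('top',(378,284)),('scene',(270,298))):print('smallpot rim',ray(n,uv,.062))
for n,uv in(('top',(346,322)),('scene',(237,256))):print('small bottle',ray(n,uv,.12))
print('large pot',ray('top',(216,257),.085))
print('fork',ray('top',(178,322),.01))
E
python3 m.py
```

```text
box [ 0.66046978  0.01985028 -0.12539998] -7.1848893984472
[[-0.8, 0.0], [0.4, -1.0], [0.1, -0.7], [-1.0, -0.9], [-1.3, 0.7], [1.4, -0.1], [-0.8, 1.5], [-0.5, 0.6], [-1.3, -0.8], [-0.4, -2.6]]
pivot [0.51140344 0.05638465 0.16      ] [0.51346945 0.06038426 0.16      ] knobtop [0.70264581 0.02575689 0.202     ] [0.69908797 0.03193279 0.202     ]
pivot model [0.51189258 0.05619214 0.158     ] pin [0.59091122 0.04373765 0.166     ]
bottle [0.44186375 0.01854488 0.18      ] [0.44405652 0.01866522 0.18      ] cap scene [0.44491194 0.01773339 0.151     ] base
tray [ 0.47323143 -0.39379986  0.08907133] 5.103411156587326
[[-1.3, -0.6], [-0.7, -0.2], [-0.1, -0.4], [0.3, 0.4], [-0.6, 0.5], [-0.1, 0.5]]
floor guess (y centre +?) [ 0.47056282 -0.36391879  0.004     ]
smallpot rim [ 0.42783377 -0.11825366  0.062     ]
smallpot rim [ 0.42879304 -0.10922046  0.062     ]
small bottle [ 0.34667849 -0.04324012  0.12      ]
small bottle [ 0.34835411 -0.04402276  0.12      ]
large pot [0.49482347 0.24248481 0.085     ]
fork [0.35176202 0.35024148 0.01      ]
```

Box fit residuals are about 1 px. The modelled pivot agrees with the measured one to 1–4 mm, and both bottle measurements agree to 2 mm at (0.443, 0.018). The tray floor centre is at (0.470, -0.364). I'll turn the tool 20° and go above the bottle.

```bash
python3 -m handwheel '[[0.0854,0,0,0,0,6.7,0],[0.0854,0,0,0,0,6.7,0],[0.0854,0,0,0,0,6.6,0],[0.0854,-0.014,-0.001,-0.034,0,0,0],[0.0854,-0.014,-0.001,-0.034,0,0,0],[0.0854,-0.014,-0.001,-0.034,0,0,0],[0.0854,-0.014,-0.001,-0.034,0,0,0],[0.0854,-0.014,-0.001,-0.034,0,0,0],[0.0854,-0.014,-0.001,-0.034,0,0,0],[0.0854,-0.014,-0.001,-0.034,0,0,0],[0.0854,-0.014,-0.001,-0.034,0,0,0],[0.0854,-0.014,-0.001,-0.034,0,0,0],[0.0854,-0.014,-0.001,-0.034,0,0,0],[0.0854,-0.014,-0.001,-0.034,0,0,0],[0.0854,-0.014,-0.001,-0.034,0,0,0],[0.0854,-0.014,-0.001,-0.034,0,0,0],[0.0854,-0.014,-0.001,-0.034,0,0,0],[0.0854,-0.014,-0.001,-0.034,0,0,0],[0.0854,-0.014,-0.001,-0.034,0,0,0],[0.0854,-0.014,-0.001,-0.034,0,0,0]]' 40
cat > o.py <<'E'
from workcell import manip
import numpy as np
o=manip.get_obs();np.set_printoptions(precision=4,suppress=True)
print(o['time'],o['position'],o['opening'],o['contact_force'],np.array(o['joint_positions']));print(np.array(o['eef_rot']))
E
python3 o.py
```

```text
time: 1.77
position: [0.4432, 0.0093, 0.2482]
eef_rot: [[-1.0, -0.0, 0.015], [-0.015, 0.008, -1.0], [0.0, -1.0, -0.008]]
contact_force: [0.1, -0.6, 0.3]
opening: 0.0852
1.7667 [0.4432 0.0093 0.2482] 0.08522316174649053 [ 0.0579 -0.5779  0.2903] [  0.8793   0.663  -21.1088  68.2472   0.4336 180.0077]
[[-0.9999 -0.0004  0.0152]
 [-0.0152  0.0076 -0.9999]
 [ 0.0003 -1.     -0.0076]]
```

Joint 6 landed on its 180° limit. I'll turn half back, which gives the same grasp with joint 6 near 0.

```bash
python3 -m handwheel '[[0.0854,0,0,0,0,-7,0],[0.0854,0,0,0,0,-7,0],[0.0854,0,0,0,0,-7,0],[0.0854,0,0,0,0,-7,0],[0.0854,0,0,0,0,-7,0],[0.0854,0,0,0,0,-7,0],[0.0854,0,0,0,0,-7,0],[0.0854,0,0,0,0,-7,0],[0.0854,0,0,0,0,-7,0],[0.0854,0,0,0,0,-7,0],[0.0854,0,0,0,0,-7,0],[0.0854,0,0,0,0,-7,0],[0.0854,0,0,0,0,-7,0],[0.0854,0,0,0,0,-7,0],[0.0854,0,0,0,0,-7,0],[0.0854,0,0,0,0,-7,0],[0.0854,0,0,0,0,-7,0],[0.0854,0,0,0,0,-7,0],[0.0854,0,0,0,0,-7,0],[0.0854,0,0,0,0,-7,0]]'; python3 -m handwheel '[[0.0854,0,0,0,0,-7,0],[0.0854,0,0,0,0,-7,0],[0.0854,0,0,0,0,-7,0],[0.0854,0,0,0,0,-7,0],[0.0854,0,0,0,0,-7,0],[0.0854,0,0,0,0,-4,0],[0.0854,0,0,0,0,0,0]]'; python3 o.py
```

```text
time: 3.43
position: [0.443, 0.0066, 0.248]
eef_rot: [[0.777, -0.001, 0.63], [-0.63, 0.007, 0.777], [-0.005, -1.0, 0.005]]
contact_force: [0.8, -0.0, -0.2]
opening: 0.0858
time: 4.02
position: [0.443, 0.0066, 0.248]
eef_rot: [[1.0, -0.001, 0.005], [-0.005, 0.007, 1.0], [-0.001, -1.0, 0.007]]
contact_force: [-1.0, 0.0, 0.4]
opening: 0.0853
4.0167 [0.443  0.0066 0.248 ] 0.0853098755879319 [-0.9717  0.0235  0.371 ] [  0.5528   0.6546 -21.1447  68.2451   0.4016   0.8502]
[[ 1.     -0.0008  0.0052]
 [-0.0052  0.007   1.    ]
 [-0.0009 -1.      0.007 ]]
```

```bash
python3 -m handwheel '[[0.0854,0,0,0.0115,-0.4,0,0],[0.0854,0,0.02,0,0,0,0],[0.0854,0,0.02,0,0,0,0],[0.0854,0,0.02,0,0,0,0],[0.0854,0,0.02,0,0,0,0],[0.0854,0,0.02,0,0,0,0],[0.0854,0,0.015,0,0,0,0],[0.0854,0,0,0,0,0,0]]'; python3 o.py
python3 - <<'E'
from workcell import get_image
import cv2,numpy as np
a=get_image("scene")["image"][130:340,200:460,::-1];cv2.imwrite("pics/g1.png",cv2.resize(a,None,fx=2.8,fy=2.8))
E
```

```text
time: 4.68
position: [0.4407, 0.018, 0.1304]
eef_rot: [[1.0, -0.006, 0.009], [-0.009, -0.0, 1.0], [-0.006, -1.0, -0.0]]
contact_force: [-1.3, -1.0, 0.2]
opening: 0.0854
4.6833 [0.4407 0.018  0.1304] 0.08543115471176332 [-1.3125 -1.0077  0.1815] [  2.3358   5.2859 -32.2852  52.7551  -0.0018   2.846 ]
[[ 0.9999 -0.0057  0.0089]
 [-0.0089 -0.0003  1.    ]
 [-0.0057 -1.     -0.0003]]
```

View pics/g1.png

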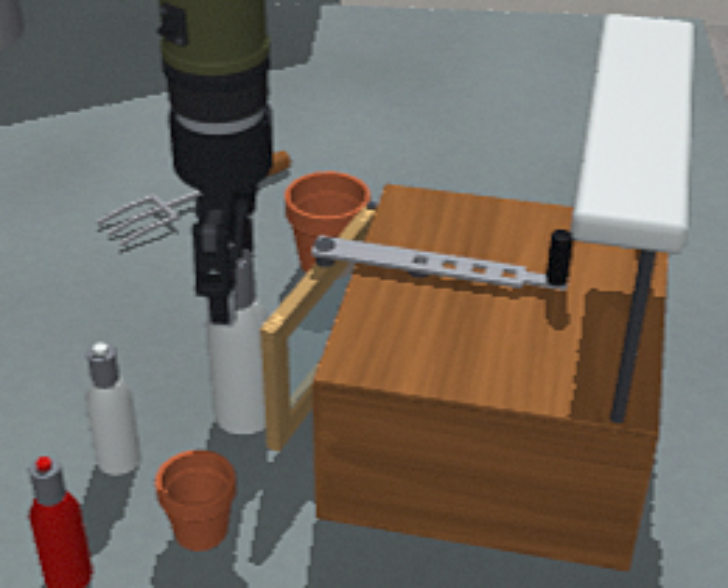

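The fingers straddle the cap at crop (215–245, 200–320). I'll nudge 2.5 mm in x and close.

```bash
python3 -m handwheel '[[0.0854,0.0025,0,0,0,0,0.3],[0.02,0,0,0,0,0,0],[0.02,0,0,0,0,0,0],[0.02,0,0,0,0,0,0],[0.02,0,0,0,0,0,0],[0.02,0,0,0,0,0,0],[0.02,0,0,0,0,0,0],[0.02,0,0,0,0,0,0],[0.02,0,0,0,0,0,0]]' 45; python3 o.py
```

```text
time: 5.48
position: [0.4464, 0.0185, 0.134]
eef_rot: [[1.0, -0.004, 0.007], [-0.007, 0.001, 1.0], [-0.004, -1.0, 0.001]]
contact_force: [-0.2, 2.0, 5.5]
opening: 0.0313
5.4833 [0.4464 0.0185 0.134 ] 0.03129231453915665 [-0.2318  2.0497  5.4601] [  2.3209   5.6148 -31.4004  53.2218   0.0648   2.7026]
[[ 1.     -0.0042  0.0067]
 [-0.0067  0.001   1.    ]
 [-0.0042 -1.      0.0009]]
```

```bash
python3 -m handwheel '[[0.02,0,-0.01,0,0,0,0],[0.02,0,-0.02,0,0,0,0],[0.02,0,-0.02,0,0,0,0],[0.02,0,-0.02,0,0,0,0],[0.02,0,-0.02,0,0,0,0],[0.02,0,-0.01,0,0,0,0],[0.02,0,0,0,0,0,0]]'; python3 o.py; python3 -m handwheel '[[0.02,0.001,0,-0.01,0,0,0],[0.02,0.001,0,-0.02,0,0,0],[0.02,0.0015,0,-0.02,0,0,0],[0.02,0.0015,0,-0.02,0,0,0],[0.02,0.0015,0,-0.02,0,0,0],[0.02,0.0015,0,-0.02,0,0,0],[0.02,0.0015,0,-0.02,0,0,0],[0.02,0.0015,0,-0.02,0,0,0],[0.02,0.0015,0,-0.02,0,0,0],[0.02,0.0015,0,-0.02,0,0,0],[0.02,0.0015,0,-0.02,0,0,0],[0.02,0.0015,0,-0.02,0,0,0],[0.02,0.0015,0,-0.02,0,0,0],[0.02,0.0015,0,-0.02,0,0,0],[0.02,0.0015,0,-0.02,0,0,0],[0.02,0.0015,0,-0.02,0,0,0],[0.02,0.0015,0,-0.02,0,0,0],[0.02,0.0015,0,-0.02,0,0,0],[0.02,0.0015,0,-0.02,0,0,0],[0.02,0.001,0,-0.0125,0,0,0]]';python3 o.py;  python3 - <<'E'
from workcell import get_image
import cv2,numpy as np
a=get_image("scene")["image"][:,:,::-1];cv2.imwrite("pics/g2.png",a)
E
```

```text
time: 6.07
position: [0.4476, 0.0179, 0.2355]
eef_rot: [[1.0, -0.002, 0.007], [-0.007, -0.0, 1.0], [-0.002, -1.0, -0.0]]
contact_force: [0.4, 0.1, -2.4]
opening: 0.031
6.0667 [0.4476 0.0179 0.2355] 0.03095266831289628 [ 0.3522  0.0562 -2.4407] [  2.3014   1.5675 -21.848   66.6989  -0.0147   2.6965]
[[ 1.     -0.002   0.0069]
 [-0.0069 -0.0003  1.    ]
 [-0.002  -1.     -0.0003]]
time: 7.73
position: [0.4709, -0.3665, 0.231]
eef_rot: [[1.0, -0.008, 0.008], [-0.008, 0.001, 1.0], [-0.008, -1.0, 0.001]]
contact_force: [0.7, 0.3, -1.6]
opening: 0.0312
7.7333 [ 0.4709 -0.3665  0.231 ] 0.031196189475853627 [ 0.673   0.3035 -1.6373] [-37.7578  17.9734  -2.7276  69.7061  -0.2468 -37.2869]
[[ 0.9999 -0.0083  0.0082]
 [-0.0082  0.0009  1.    ]
 [-0.0083 -1.      0.0009]]
```

View pics/g2.png

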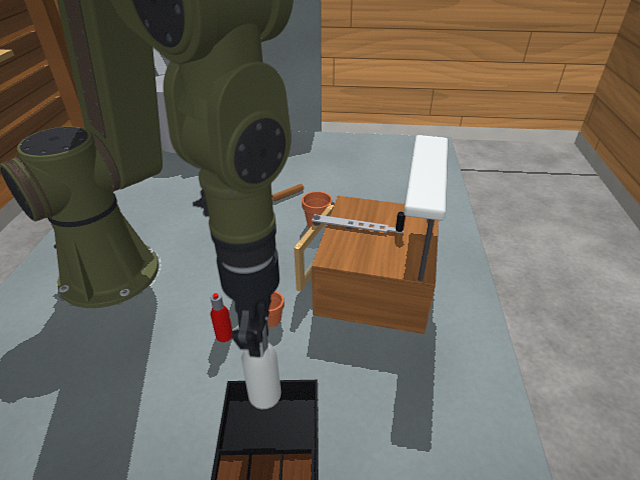

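The bottle hangs upright over the tray's bare floor, with its base at about (265,400). I'll lower it.

```bash
python3 -m handwheel '[[0.02,0,0.01,0.002,0,0,0.4],[0.02,0,0.02,0,0,0,0],[0.02,0,0.02,0,0,0,0],[0.02,0,0.02,0,0,0,0],[0.02,0,0.015,0,0,0,0],[0.02,0,0.003,0,0,0,0],[0.02,0,0,0,0,0,0]]'; python3 o.py
```

```text
time: 8.37
position: [0.4699, -0.3607, 0.1431]
eef_rot: [[1.0, -0.016, 0.006], [-0.006, 0.003, 1.0], [-0.016, -1.0, 0.003]]
contact_force: [-0.8, 0.2, -2.8]
opening: 0.0307
8.3667 [ 0.4699 -0.3607  0.1431] 0.030741209194448615 [-0.8039  0.2108 -2.7541] [-37.2766  20.5709 -10.834   59.4196  -0.4164 -36.9354]
[[ 0.9999 -0.0159  0.0059]
 [-0.0059  0.0029  1.    ]
 [-0.0159 -0.9999  0.0028]]
```

```bash
python3 -m handwheel '[[0.02,0,0.002,-0.002,0,0,-0.9],[0.02,0,0.002,0,0,0,0],[0.02,0,0,0,0,0,0]]'; python3 o.py
```

```text
time: 8.62
position: [0.4714, -0.3649, 0.142]
eef_rot: [[1.0, 0.005, 0.007], [-0.007, -0.001, 1.0], [0.005, -1.0, -0.001]]
contact_force: [-1.0, 0.3, -2.7]
opening: 0.0312
8.6167 [ 0.4714 -0.3649  0.142 ] 0.031248558476406056 [-1.0228  0.2788 -2.7326] [-37.8076  20.1313 -11.6211  58.0103   0.1185 -37.4049]
[[ 1.      0.0045  0.007 ]
 [-0.007  -0.0009  1.    ]
 [ 0.0045 -1.     -0.0009]]
```

```bash
for i in 1 2 3; do :; done; python3 -m handwheel '[[0.02,0,0.002,0,0,0,0],[0.02,0,0,0,0,0,0]]'; python3 -m handwheel '[[0.02,0,0.002,0,0,0,0],[0.02,0,0,0,0,0,0]]'; python3 o.py
```

```text
time: 8.78
position: [0.4714, -0.3648, 0.1396]
eef_rot: [[1.0, 0.004, 0.007], [-0.007, -0.0, 1.0], [0.004, -1.0, -0.0]]
contact_force: [0.6, -0.9, -2.9]
opening: 0.0313
time: 8.95
position: [0.4719, -0.3649, 0.1381]
eef_rot: [[1.0, 0.005, 0.007], [-0.007, -0.001, 1.0], [0.005, -1.0, -0.001]]
contact_force: [-0.7, 0.8, 2.3]
opening: 0.0311
8.95 [ 0.4719 -0.3649  0.1381] 0.031082757315150828 [-0.7323  0.7557  2.3226] [-37.7878  20.3252 -11.8765  57.5487   0.1313 -37.4023]
[[ 1.      0.0048  0.0067]
 [-0.0067 -0.0009  1.    ]
 [ 0.0049 -1.     -0.0008]]
```

Contact is made: the force changed sign at TCP z = 0.138, as predicted. I'll release and look.

```bash
python3 -m handwheel '[[0.05,0,0,0,0,0,0],[0.07,0,0,0,0,0,0],[0.07,0,0,0,0,0,0],[0.07,0,0,0,0,0,0],[0.07,0,-0.01,0,0,0,0],[0.07,0,-0.02,0,0,0,0],[0.07,0,-0.03,0,0,0,0],[0.07,0,-0.03,0,0,0,0],[0.07,0,-0.03,0,0,0,0],[0.07,0,0,0,0,0,0]]'; python3 o.py
python3 - <<'E'
from workcell import get_image
import cv2,numpy as np
a=get_image("scene")["image"][:,:,::-1];cv2.imwrite("pics/g3.png",a)
E
```

```text
time: 9.78
position: [0.4732, -0.3665, 0.2647]
eef_rot: [[1.0, 0.011, 0.007], [-0.007, -0.006, 1.0], [0.011, -1.0, -0.006]]
contact_force: [0.1, -0.0, 0.0]
opening: 0.0698
9.7833 [ 0.4732 -0.3665  0.2647] 0.06981877608496508 [ 0.0691 -0.002   0.0323] [-37.8198  16.5814  -0.2306  72.4583   0.1151 -37.4277]
[[ 0.9999  0.0113  0.0069]
 [-0.0068 -0.0062  1.    ]
 [ 0.0113 -0.9999 -0.0061]]
```

View pics/g3.png

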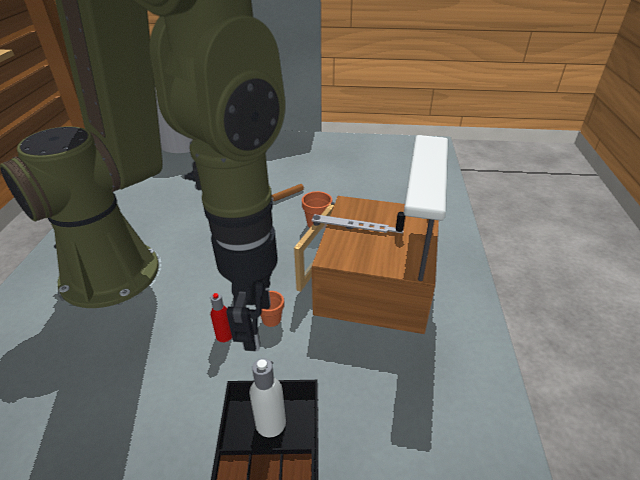

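```bash
cat > plan.py <<'E'
from h import *
from scipy.spatial.transform import Rotation as Ro
from workcell import manip
np.set_printoptions(precision=4,suppress=True)
BOX=[0.6605,0.0199,-0.1254]; G=.0187
def geo(a,l,hole=None,off=(0,0)):
    """knob pose for stay through pin direction at door angle a, lift l"""
    pv=np.array([-.131-.09*np.sin(a),.105-.09*np.cos(a)]);pin=np.array([-.072,.015]);d=pin-pv;th=np.arctan2(d[1],d[0])
    r=.19*np.cos(l)-.03*np.sin(l);z=.158+.19*np.sin(l)+.03*np.cos(l)
    k=pv+r*np.array([np.cos(th),np.sin(th)])
    return T(BOX,(k[0],k[1],z)),th+BOX[2],np.linalg.norm(d)
def Rtool(yaw,tilt):
    u=np.array([np.cos(yaw),np.sin(yaw),0]);up=np.array([0,0,1.])
    y=u*np.sin(tilt)-up*np.cos(tilt);z=np.array([-np.sin(yaw),np.cos(yaw),0]);return np.column_stack([np.cross(y,z),y,z])
def delta(p,R,cur=None):
    o=manip.get_obs() if cur is None else cur
    R0=np.array(o['eef_rot']);p0=np.array(o['position'])
    rv=Ro.from_matrix(R0.T@R).as_rotvec(degrees=True)
    print('target',p,'shift if at current axes',R0.T@(p-p0),'shift in target axes',R.T@(p-p0),'rotvec',rv)
E
python3 - <<'E'
from plan import *
k,yaw,L=geo(.235,0);print(k,np.degrees(yaw),L)
R=Rtool(yaw,np.radians(40));g=k-R[:,1]*.12;delta(g+R[:,1]*G,R)
k,yaw,L=geo(.82,0);print(k,np.degrees(yaw),L)
print(ray('scene',(262.5,363.5),.184))
E
```

```text
[0.6996 0.0267 0.188 ] -8.956967123537469 0.07999412588779911
target [0.6353 0.0368 0.2656] shift if at current axes [ 0.1599 -0.004   0.4039] shift in target axes [0.0774 0.0601 0.4232] rotvec [ -2.78     8.2842 -39.3766]
[0.6491 0.0225 0.188 ] -20.092026926986517 0.12803821755101205
[ 0.4716 -0.3635  0.184 ]
```

The bottle's cap top triangulates to (0.472, -0.364), which is the centre of the bare floor. Next I go to the pre-approach at the knob, with a 40° lean.

```bash
python3 -m handwheel '[[0.06,0,0,0,-0.46,1.38,-6.56],[0.06,0,0,0,-0.46,1.38,-6.56],[0.06,0,0,0,-0.46,1.38,-6.56],[0.06,0,0,0,-0.46,1.38,-6.56],[0.06,0,0,0,-0.46,1.38,-6.56],[0.06,0,0,0,-0.46,1.38,-6.56],[0.06,0.0055,0.0043,0.0302,0,0,0],[0.06,0.0055,0.0043,0.0302,0,0,0],[0.06,0.0055,0.0043,0.0302,0,0,0],[0.06,0.0055,0.0043,0.0302,0,0,0],[0.06,0.0055,0.0043,0.0302,0,0,0],[0.06,0.0055,0.0043,0.0302,0,0,0],[0.06,0.0055,0.0043,0.0302,0,0,0],[0.06,0.0055,0.0043,0.0302,0,0,0],[0.06,0.0055,0.0043,0.0302,0,0,0],[0.06,0.0055,0.0043,0.0302,0,0,0],[0.06,0.0055,0.0043,0.0302,0,0,0],[0.06,0.0055,0.0043,0.0302,0,0,0],[0.06,0.0055,0.0043,0.0302,0,0,0],[0.06,0.0055,0.0043,0.0302,0,0,0]]';  python3 -m handwheel '[[0.06,0,0,0,0,0,0]]'; python3 o.py
python3 - <<'E'
from plan import *
k,yaw,L=geo(.235,0);R=Rtool(yaw,np.radians(40));g=k-R[:,1]*.12;delta(g+R[:,1]*G,R)
from workcell import get_image
import cv2,numpy as np
a=get_image("scene")["image"][:,:,::-1];cv2.imwrite("pics/k1s.png",a)
a=get_image("top")["image"][:,:,::-1];cv2.imwrite("pics/k1t.png",a)
E
```

```text
time: 11.5
position: [0.6328, 0.0395, 0.261]
eef_rot: [[0.761, 0.63, 0.155], [-0.122, -0.096, 0.988], [0.637, -0.771, 0.004]]
contact_force: [0.2, -0.7, -0.0]
opening: 0.06
time: 11.58
position: [0.6345, 0.0428, 0.2616]
eef_rot: [[0.761, 0.631, 0.15], [-0.119, -0.091, 0.989], [0.638, -0.77, 0.005]]
contact_force: [0.1, 1.0, -0.5]
opening: 0.06
11.5833 [0.6345 0.0428 0.2616] 0.05997271109235618 [ 0.1158  0.9956 -0.5134] [  9.7267  -6.5455 -40.148   18.1804 -11.3352  14.5067]
[[ 0.7612  0.6311  0.1496]
 [-0.1187 -0.0912  0.9887]
 [ 0.6376 -0.7703  0.0055]]
target [0.6353 0.0368 0.2656] shift if at current axes [ 0.0039 -0.0021 -0.0058] shift in target axes [ 0.0039 -0.002  -0.0058] rotvec [-0.4655  0.0694 -0.3871]
```

View pics/k1s.png

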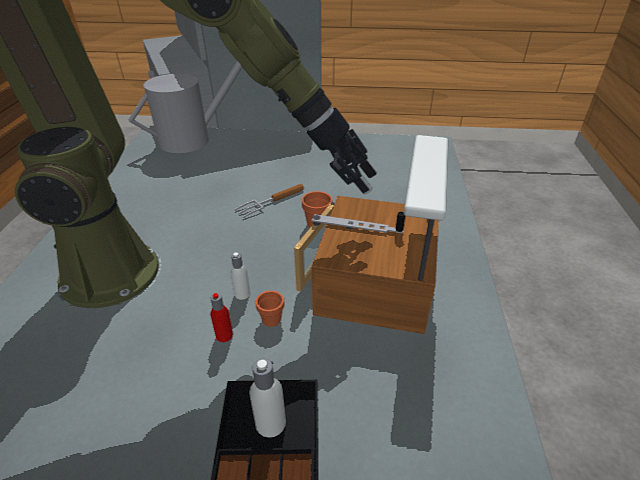

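View pics/k1t.png

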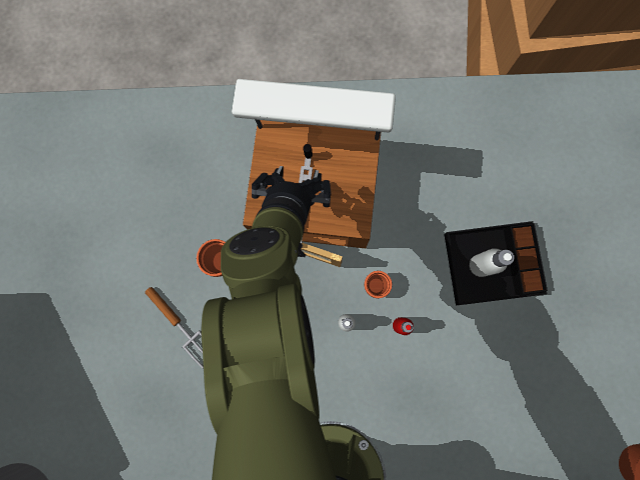

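The gripper leans back, clear of the lamp, with the knob at top (307,150) straight ahead. I'll correct the offset and advance most of the way.

```bash
python3 -m handwheel '[[0.06,0.004,-0.002,-0.006,-0.4,0,-0.3],[0.06,0,0.02,0,0,0,0],[0.06,0,0.02,0,0,0,0],[0.06,0,0.02,0,0,0,0],[0.06,0,0.02,0,0,0,0],[0.06,0,0,0,0,0,0],[0.06,0,0,0,0,0,0]]'
python3 - <<'E'
from plan import *
k,yaw,L=geo(.235,0);R=Rtool(yaw,np.radians(40));delta(k+R[:,1]*G,R)
from workcell import get_image
import cv2,numpy as np
a=get_image("scene")["image"][130:340,200:460,::-1];cv2.imwrite("pics/k2s.png",cv2.resize(a,None,fx=2.8,fy=2.8))
a=get_image("top")["image"][70:310,230:430,::-1];cv2.imwrite("pics/k2t.png",cv2.resize(a,None,fx=2.5,fy=2.5))
E
```

```text
time: 12.27
position: [0.6835, 0.0211, 0.2029]
eef_rot: [[0.759, 0.631, 0.163], [-0.123, -0.106, 0.987], [0.64, -0.769, -0.003]]
contact_force: [0.2, -0.7, -0.4]
opening: 0.0598
target [0.7115 0.0248 0.1737] shift if at current axes [0.0021 0.0397 0.0083] shift in target axes [0.002  0.0398 0.008 ] rotvec [ 0.375  -0.2122 -0.2343]
```

View pics/k2s.png

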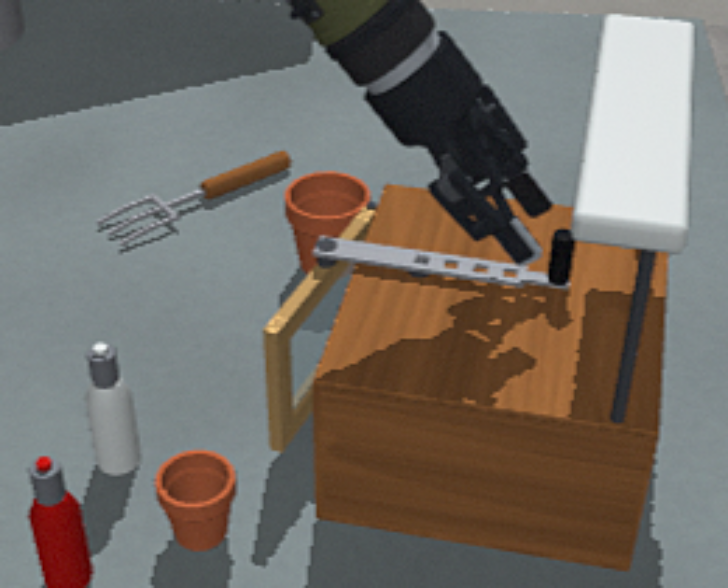

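View pics/k2t.png

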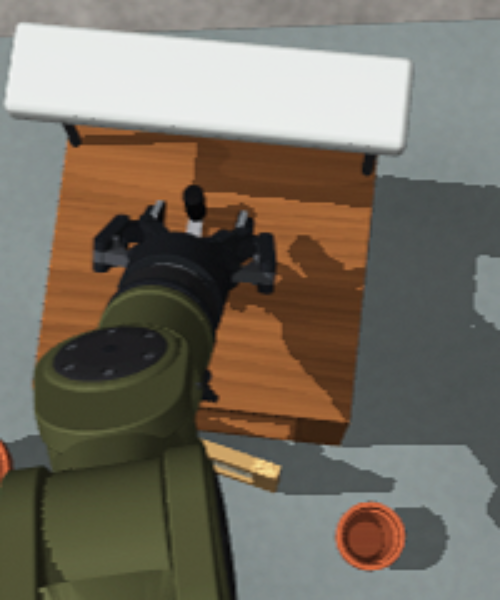

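The tips sit at crop (158,205) and (244,213), their middle about 4–5 mm right of the knob (195,200). That roughly agrees with the computed 8 mm, so I'll shift 6 mm left, advance and grip.

```bash
python3 -m handwheel '[[0.06,0.002,0.002,0.006,0.3,0,-0.2],[0.06,0,0.012,0,0,0,0],[0.06,0,0.013,0,0,0,0],[0.06,0,0.012,0,0,0,0],[0.06,0,0,0,0,0,0],[0.06,0,0,0,0,0,0]]'
python3 - <<'E'
from plan import *
k,yaw,L=geo(.235,0);R=Rtool(yaw,np.radians(40));delta(k+R[:,1]*G,R)
from workcell import get_image
import cv2,numpy as np
a=get_image("scene")["image"][130:340,200:460,::-1];b=get_image("top")["image"][70:280,230:430,::-1];cv2.imwrite("pics/k3.png",cv2.resize(np.hstack([a,b]),None,fx=1.7,fy=1.7))
E
```

```text
time: 12.87
position: [0.7118, 0.0254, 0.176]
eef_rot: [[0.755, 0.637, 0.156], [-0.121, -0.099, 0.988], [0.644, -0.765, 0.003]]
contact_force: [0.6, -0.5, 0.4]
opening: 0.0599
target [0.7115 0.0248 0.1737] shift if at current axes [-0.0016  0.0017 -0.0006] shift in target axes [-0.0016  0.0017 -0.0006] rotvec [-0.0863 -0.1229  0.1091]
```

View pics/k3.png

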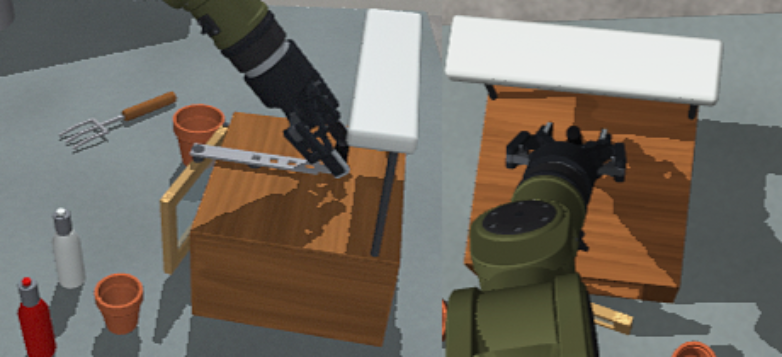

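```bash
python3 -m handwheel '[[0.01,0,0.001,0,0,0,0],[0.01,0,0,0,0,0,0],[0.01,0,0,0,0,0,0],[0.01,0,0,0,0,0,0],[0.01,0,0,0,0,0,0],[0.01,0,0,0,0,0,0],[0.01,0,0,0,0,0,0]]' 50
python3 - <<'E'
from plan import *
k,yaw,L=geo(.235,0);R=Rtool(yaw,np.radians(40));delta(k+R[:,1]*G,R)
R0=np.array(manip.get_obs()['eef_rot']);print('grasp',np.array(manip.get_obs()['position'])-G*R0[:,1])
for l in (.2,):
  k,yaw,L=geo(.235,l);R=Rtool(yaw,np.radians(40)+l);delta(k+R[:,1]*G,R)
E
```

```text
time: 13.55
position: [0.7126, 0.0251, 0.1751]
eef_rot: [[0.755, 0.637, 0.157], [-0.121, -0.099, 0.988], [0.644, -0.765, 0.003]]
contact_force: [-1.6, -0.1, 0.8]
opening: 0.0163
target [0.7115 0.0248 0.1737] shift if at current axes [-0.0017  0.0004 -0.0004] shift in target axes [-0.0017  0.0004 -0.0004] rotvec [-0.0795 -0.1313  0.1226]
grasp [0.7007 0.0269 0.1894]
target [0.7044 0.0259 0.2135] shift if at current axes [ 0.0185 -0.0346 -0.0004] shift in target axes [ 0.0249 -0.0303 -0.0004] rotvec [ -0.0661  -0.1388 -11.3365]
```

Gripped at 16.3 mm opening. Lifting the stay by 0.2 rad about its pivot.

```bash
python3 -m handwheel '[[0.01,0.0023,-0.0033,0,0,0,-1.14],[0.01,0.0023,-0.0033,0,0,0,-1.14],[0.01,0.0023,-0.0033,0,0,0,-1.14],[0.01,0.0023,-0.0033,0,0,0,-1.14],[0.01,0.0023,-0.0033,0,0,0,-1.14],[0.01,0.0023,-0.0033,0,0,0,-1.14],[0.01,0.0023,-0.0033,0,0,0,-1.14],[0.01,0.0023,-0.0033,0,0,0,-1.14],[0.01,0.0023,-0.0033,0,0,0,-1.14],[0.01,0.0023,-0.0033,0,0,0,-1.14],[0.01,0,0,0,0,0,0],[0.01,0,0,0,0,0,0]]'
python3 - <<'E'
from plan import *
k,yaw,L=geo(.235,.2);R=Rtool(yaw,np.radians(40)+.2);delta(k+R[:,1]*G,R)
from workcell import get_image
import cv2,numpy as np
a=get_image("scene")["image"][130:340,200:460,::-1];b=get_image("top")["image"][70:280,230:430,::-1];cv2.imwrite("pics/k4.png",cv2.resize(np.hstack([a,b]),None,fx=1.7,fy=1.7))
E
```

```text
time: 14.55
position: [0.7049, 0.0261, 0.2139]
eef_rot: [[0.615, 0.773, 0.156], [-0.099, -0.121, 0.988], [0.782, -0.623, 0.002]]
contact_force: [-0.4, -0.9, -0.3]
opening: 0.0165
target [0.7044 0.0259 0.2135] shift if at current axes [-0.0006 -0.0001 -0.0003] shift in target axes [-0.0006 -0.0001 -0.0003] rotvec [-0.0515 -0.1248 -0.0199]
```

View pics/k4.png

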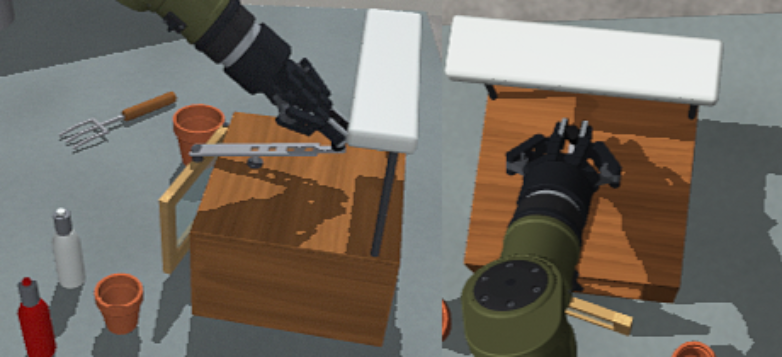

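The stay is off the pin, which is visible below the bar at (255,162). I'll compute the swing increments.

Run:
```python
from plan import *
A=np.linspace(.235,.82,16)
P=[]
for a in A:
    k,yaw,L=geo(a,.2);R=Rtool(yaw,np.radians(40)+.2);P.append((k+R[:,1]*G,R))
for (p,R),(q,S) in zip(P,P[1:]):
    print(R.T@(q-p),Ro.from_matrix(R.T@S).as_rotvec(degrees=True))
delta(*P[-1])
```

```text
[-0.0021 -0.0027 -0.001 ] [-0.418  0.333  0.   ]
[-0.0021 -0.0027 -0.0011] [-0.4539  0.3616  0.    ]
[-0.0021 -0.0026 -0.0011] [-0.4855  0.3867  0.    ]
[-0.0021 -0.0026 -0.0012] [-0.5134  0.409  -0.    ]
[-0.0021 -0.0026 -0.0012] [-0.5382  0.4287 -0.    ]
[-0.0021 -0.0026 -0.0012] [-0.5603  0.4464  0.    ]
[-0.002  -0.0026 -0.0012] [-0.5802  0.4622  0.    ]
[-0.002  -0.0025 -0.0012] [-0.598   0.4764  0.    ]
[-0.002  -0.0025 -0.0012] [-0.6141  0.4892  0.    ]
[-0.002  -0.0025 -0.0011] [-0.6286  0.5008 -0.    ]
[-0.0019 -0.0024 -0.0011] [-0.6418  0.5113  0.    ]
[-0.0019 -0.0024 -0.0011] [-0.6538  0.5208 -0.    ]
[-0.0019 -0.0024 -0.0011] [-0.6648  0.5296  0.    ]
[-0.0019 -0.0023 -0.0011] [-0.6748  0.5376  0.    ]
[-0.0018 -0.0023 -0.001 ] [-0.684   0.5449 -0.    ]
target [0.6537 0.0208 0.2135] shift if at current axes [-0.0315 -0.0388 -0.0132] shift in target axes [-0.0294 -0.0361 -0.0226] rotvec [-8.7503  6.8143 -0.0339]
```

```bash
python3 -m handwheel '[[0.01,-0.0021,-0.0027,-0.001,-0.42,0.33,0],[0.01,-0.0021,-0.0027,-0.0011,-0.45,0.36,0],[0.01,-0.0021,-0.0026,-0.0011,-0.49,0.39,0],[0.01,-0.0021,-0.0026,-0.0012,-0.51,0.41,0],[0.01,-0.0021,-0.0026,-0.0012,-0.54,0.43,0],[0.01,-0.0021,-0.0026,-0.0012,-0.56,0.45,0],[0.01,-0.002,-0.0026,-0.0012,-0.58,0.46,0],[0.01,-0.002,-0.0025,-0.0012,-0.6,0.48,0],[0.01,-0.002,-0.0025,-0.0012,-0.61,0.49,0],[0.01,-0.002,-0.0025,-0.0011,-0.63,0.5,0],[0.01,-0.0019,-0.0024,-0.0011,-0.64,0.51,0],[0.01,-0.0019,-0.0024,-0.0011,-0.65,0.52,0],[0.01,-0.0019,-0.0024,-0.0011,-0.66,0.53,0],[0.01,-0.0019,-0.0023,-0.0011,-0.67,0.54,0],[0.01,-0.0018,-0.0023,-0.001,-0.68,0.54,0],[0.01,0,0,0,0,0,0],[0.01,0,0,0,0,0,0],[0.01,0,0,0,0,0,0]]'
python3 - <<'E'
from plan import *
k,yaw,L=geo(.82,.2);R=Rtool(yaw,np.radians(40)+.2);delta(k+R[:,1]*G,R)
from workcell import get_image
import cv2,numpy as np
a=get_image("scene")["image"];cv2.imwrite("pics/k5s.png",cv2.resize(a[170:310,260:460,::-1],None,fx=4,fy=4,interpolation=cv2.INTER_CUBIC))
b=get_image("top")["image"][70:310,180:430,::-1];cv2.imwrite("pics/k5t.png",cv2.resize(b,None,fx=2.4,fy=2.4))
E
```

```text
time: 16.15
position: [0.6545, 0.0211, 0.2141]
eef_rot: [[0.584, 0.735, 0.344], [-0.216, -0.267, 0.939], [0.782, -0.623, 0.003]]
contact_force: [-0.5, -0.2, -1.0]
opening: 0.0165
target [0.6537 0.0208 0.2135] shift if at current axes [-0.0009 -0.0001 -0.0005] shift in target axes [-0.0009 -0.0001 -0.0005] rotvec [-0.0842 -0.129  -0.0044]
```

View pics/k5s.png

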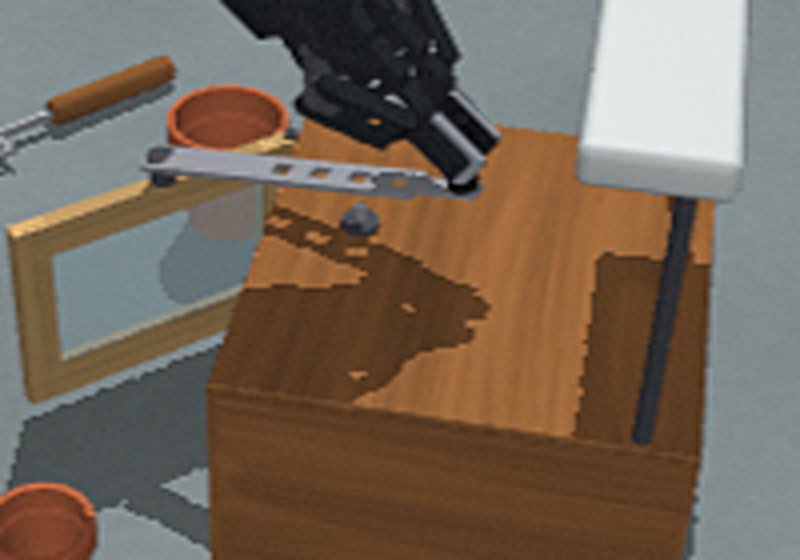

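View pics/k5t.png

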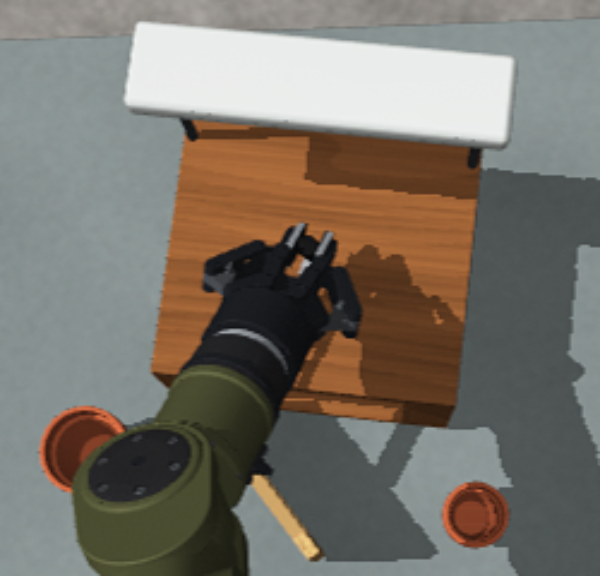

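Run:
```python
from plan import *
import cv2
im=cv2.imread("pics/k5s.png")
def mk(p,c):
    u=proj('scene',p);v=((u-[260,170])*4+1.5).round().astype(int);print(u.round(1),v);cv2.drawMarker(im,tuple(int(t) for t in v),c,cv2.MARKER_CROSS,9,1)
a,l=.82,.2
pv=np.array([-.131-.09*np.sin(a),.105-.09*np.cos(a)]);d=np.array([-.072,.015])-pv;d/=np.linalg.norm(d)
for r in (0,.08,.104,.128,.152,.19):
    q=pv+d*r*np.cos(l);mk(T(BOX,(q[0],q[1],.158+r*np.sin(l))),(0,255,0))
mk(T(BOX,(-.072,.015,.166)),(0,0,255))
cv2.imwrite("pics/k5m.png",cv2.resize(im[100:300,100:520],None,fx=1.9,fy=1.9))
```

```text
[299.1 210.2] [158 162]
[329.5 212.7] [280 172]
[339.1 213.5] [318 176]
[348.8 214.3] [357 179]
[358.8 215.2] [397 182]
[375.  216.6] [461 188]
[349.6 221. ] [360 205]
```

View pics/k5m.png

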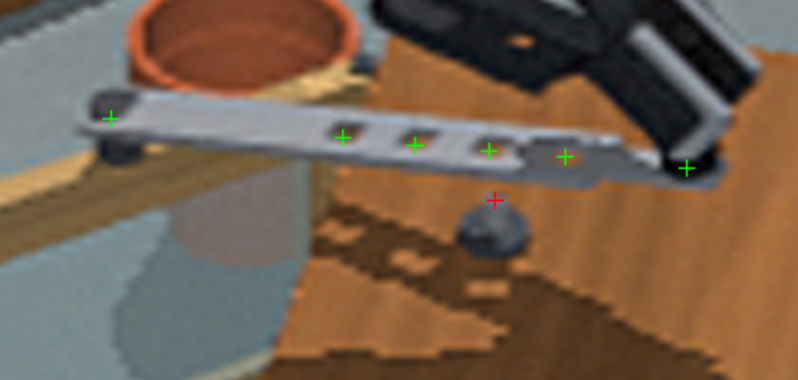

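Run:
```python
from plan import *
import cv2
from workcell import get_image
a=get_image("scene")["image"][:,:,::-1].copy();np.save("a.npy",a)
c=cv2.resize(a[204:234,322:376],None,fx=14,fy=14,interpolation=cv2.INTER_NEAREST)
cv2.imwrite("pics/k6.png",c)
s=cv2.imread("pics/scene0.png");c2=cv2.resize(s[210:240,340:394],None,fx=14,fy=14,interpolation=cv2.INTER_NEAREST);cv2.imwrite("pics/k6b.png",c2)
```

```text
(no output)
```

View pics/k6.png

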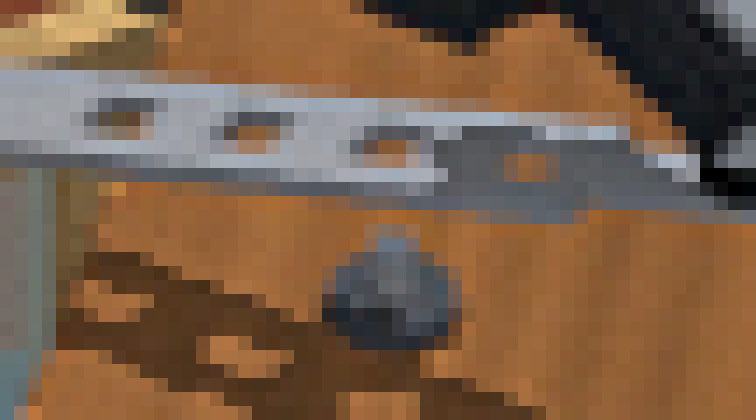

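View pics/k6b.png

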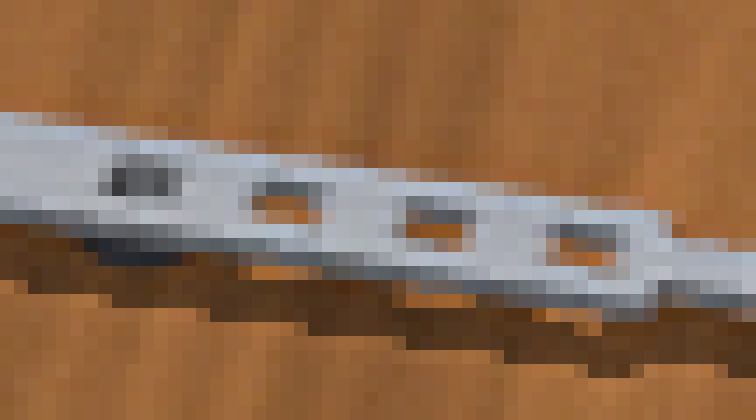

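Hole 3 is seen at (349.5,213.9) against a modelled (348.8,214.3). The pin tip is at (349.5,220.3) against (349.6,221.0). So hole 3 is about 1 mm too far in +x, which matches the tool's 0.9 mm offset. Next: lowering increments.

Run:
```python
from plan import *
A=np.linspace(.2,0,9)
P=[]
for l in A:
    k,yaw,L=geo(.82,l);R=Rtool(yaw,np.radians(40)+l);P.append((k+R[:,1]*G,R))
for (p,R),(q,S) in zip(P,P[1:]):
    print(R.T@(q-p),Ro.from_matrix(R.T@S).as_rotvec(degrees=True))
delta(*P[0])
```

```text
[-0.003   0.0041  0.    ] [0.     0.     1.4324]
[-0.003   0.0041 -0.    ] [ 0.     -0.      1.4324]
[-0.003   0.0041  0.    ] [-0.      0.      1.4324]
[-0.003   0.0041 -0.    ] [-0.     -0.      1.4324]
[-0.003   0.0041  0.    ] [0.     0.     1.4324]
[-0.003   0.0041  0.    ] [ 0.     -0.      1.4324]
[-0.003   0.0041 -0.    ] [-0.      0.      1.4324]
[-0.003   0.0041  0.    ] [-0.      0.      1.4324]
target [0.6537 0.0208 0.2135] shift if at current axes [-0.001  -0.0002 -0.0003] shift in target axes [-0.001  -0.0002 -0.0003] rotvec [-0.0648 -0.1451  0.0039]
```

```bash
python3 -m handwheel '[[0.01,-0.0006,-0.0007,-0.0003,0,0,0],[0.01,-0.0015,0.002,0,0,0,0.72],[0.01,-0.0015,0.002,0,0,0,0.72],[0.01,-0.0015,0.002,0,0,0,0.72],[0.01,-0.0015,0.002,0,0,0,0.72],[0.01,-0.0015,0.002,0,0,0,0.72],[0.01,-0.0015,0.002,0,0,0,0.72],[0.01,-0.0015,0.0021,0,0,0,0.72],[0.01,-0.0015,0.0021,0,0,0,0.72],[0.01,0,0,0,0,0,0],[0.01,0,0,0,0,0,0]]'
python3 - <<'E'
from plan import *
import cv2
k,yaw,L=geo(.82,.1);R=Rtool(yaw,np.radians(40)+.1);delta(k+R[:,1]*G,R)
from workcell import get_image
a=get_image("scene")["image"][:,:,::-1].copy()
c=cv2.resize(a[204:234,322:376],None,fx=14,fy=14,interpolation=cv2.INTER_NEAREST)
cv2.imwrite("pics/k7.png",c)
a,l=.82,.1
pv=np.array([-.131-.09*np.sin(a),.105-.09*np.cos(a)]);d=np.array([-.072,.015])-pv;d/=np.linalg.norm(d)
for r in (.08,.104,.128,.152,.19):
    q=pv+d*(r*np.cos(l)-.002*np.sin(l));print(proj('scene',T(BOX,(q[0],q[1],.16+r*np.sin(l)))).round(1))
E
```

```text
time: 17.22
position: [0.658, 0.0195, 0.1947]
eef_rot: [[0.655, 0.673, 0.344], [-0.242, -0.245, 0.939], [0.716, -0.698, 0.003]]
contact_force: [1.2, -0.3, 0.1]
opening: 0.0167
target [0.658  0.0193 0.1938] shift if at current axes [-0.0006  0.0007 -0.0002] shift in target axes [-0.0006  0.0007 -0.0002] rotvec [-0.0798 -0.1572 -0.0069]
[329.9 214.9]
[339.5 216.7]
[349.3 218.4]
[359.3 220.2]
[375.6 223.1]
```

View pics/k7.png

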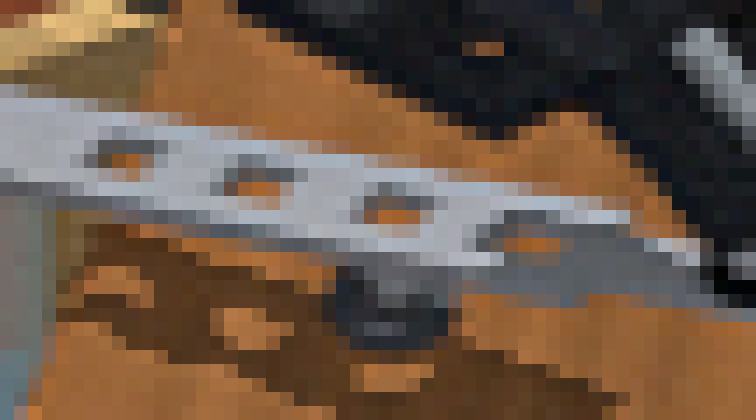

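Hole 3 is at (349.9,218.2) against a modelled (349.3,218.4), so within about 1 mm. A further 0.6 mm trim, then lower fully.

```bash
python3 -m handwheel '[[0.01,-0.0004,-0.0004,-0.0002,0,0,0],[0.01,-0.0015,0.002,0,0,0,0.72],[0.01,-0.0015,0.002,0,0,0,0.72],[0.01,-0.0015,0.002,0,0,0,0.72],[0.01,-0.0015,0.002,0,0,0,0.72],[0.01,0,0,0,0,0,0]]';python3 -m handwheel '[[0.01,-0.0015,0.002,0,0,0,0.72],[0.01,-0.0015,0.002,0,0,0,0.72],[0.01,-0.0015,0.0021,0,0,0,0.72],[0.01,-0.0015,0.0021,0,0,0,0.72],[0.01,0,0,0,0,0,0],[0.01,0,0,0,0,0,0]]'
python3 - <<'E'
from plan import *
import cv2
k,yaw,L=geo(.82,.0);R=Rtool(yaw,np.radians(40));delta(k+R[:,1]*G,R)
from workcell import get_image
a=get_image("scene")["image"][:,:,::-1].copy()
c=cv2.resize(a[204:240,322:386],None,fx=12,fy=12,interpolation=cv2.INTER_NEAREST)
cv2.imwrite("pics/k8.png",c)
E
```

```text
time: 17.77
position: [0.6586, 0.019, 0.1845]
eef_rot: [[0.689, 0.638, 0.344], [-0.255, -0.232, 0.939], [0.679, -0.734, 0.003]]
contact_force: [-0.5, 0.5, -0.1]
opening: 0.0165
time: 18.27
position: [0.6598, 0.0187, 0.1749]
eef_rot: [[0.719, 0.604, 0.344], [-0.266, -0.219, 0.939], [0.643, -0.766, 0.003]]
contact_force: [0.7, 1.0, 1.3]
opening: 0.0168
target [0.6604 0.0184 0.1737] shift if at current axes [-0.0003  0.0014 -0.0001] shift in target axes [-0.0003  0.0014 -0.0001] rotvec [-0.0923 -0.153  -0.0119]
```

View pics/k8.png

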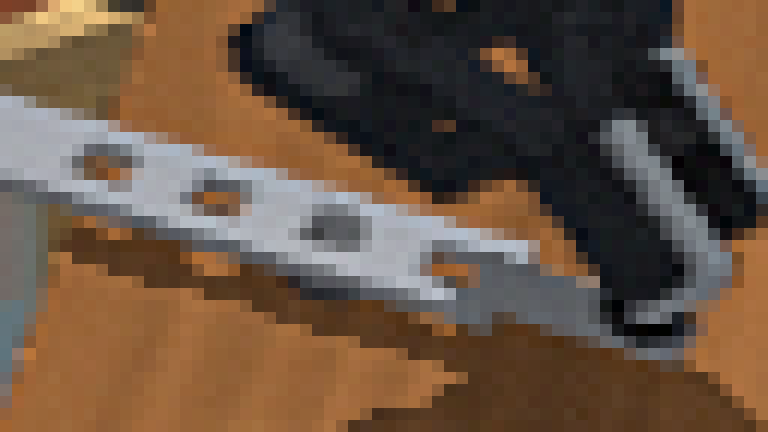

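The pin fills the third hole (crop 335,228), and TCP z is 0.1749, the same as the level grip at the start (0.1751). I'll release and back off.

```bash
python3 -m handwheel '[[0.06,0,0,0,0,0,0],[0.06,0,0,0,0,0,0],[0.06,0,0,0,0,0,0],[0.06,0,0,0,0,0,0],[0.06,0,0,0,0,0,0],[0.06,0,-0.01,0,0,0,0],[0.06,0,-0.02,0,0,0,0],[0.06,0,-0.03,0,0,0,0],[0.06,0,-0.03,0,0,0,0],[0.06,0,-0.03,0,0,0,0],[0.06,0,-0.03,0,0,0,0],[0.06,0,0,0,0,0,0],[0.06,0,0,0,0,0,0]]'
python3 - <<'E'
import cv2
from workcell import get_image
a=get_image("scene")["image"][:,:,::-1].copy()
cv2.imwrite("pics/f1.png",a)
cv2.imwrite("pics/f2.png",cv2.resize(a[190:250,290:410],None,fx=6,fy=6,interpolation=cv2.INTER_NEAREST))
cv2.imwrite("pics/f3.png",get_image("top")["image"][:,:,::-1])
E
```

```text
time: 19.4
position: [0.569, 0.0526, 0.2924]
eef_rot: [[0.717, 0.607, 0.343], [-0.265, -0.217, 0.939], [0.645, -0.764, 0.006]]
contact_force: [0.6, 0.4, -0.4]
opening: 0.0602
```

View pics/f1.png

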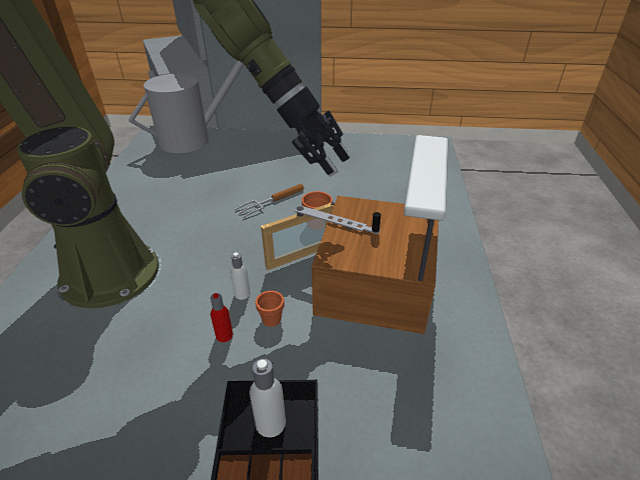

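View pics/f2.png

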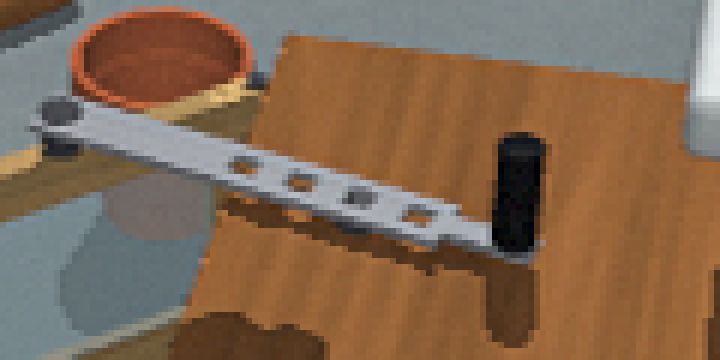

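View pics/f3.png

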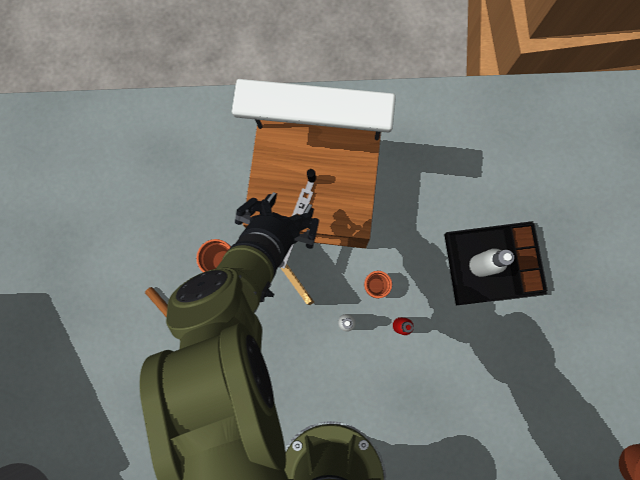

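The holes are at crop x = 240, 300, 358 (dark, the pin) and 417, so the pin is in the third. Quick levelness check before handing in.

```bash
python3 - <<'E'
from plan import *
a=.82
pv=np.array([-.131-.09*np.sin(a),.105-.09*np.cos(a)]);d=np.array([-.072,.015])-pv;d/=np.linalg.norm(d)
for l in (0,.06):
  print(l,[proj('scene',T(BOX,(*(pv+d*(r*np.cos(l)-h*np.sin(l))),.158+h*np.cos(l)+r*np.sin(l)))).round(1).tolist() for r,h in((.128,.002),(.152,.002),(.19,.044))])
print('obs',[(290+x/6-.5,190+y/6-.5) for x,y in((358,197),(417,215),(520,140))])
print(manip.get_obs()['contact_force'])
E
python3 -c "
from workcell import finish_job
print(finish_job())"
```

```text
0 [[349.5, 223.1], [359.4, 225.8], [376.8, 214.6]]
0.06 [[349.5, 220.3], [359.4, 222.5], [375.9, 210.0]]
obs [(349.1666666666667, 222.33333333333334), (359.0, 225.33333333333334), (376.1666666666667, 212.83333333333334)]
[-0.5413 -0.2962 -1.0662]
the job is handed in; nothing more can be done
None
```

The bottle is in the tray and the vent door is open with the pin in the third hole. I handed the job in at about 19.5 s of the 59 s. It reports no verdict, so what follows is from my own checks.

**What I did:** I gripped the large white spray bottle by its cap and stood it on the bare floor of the tray. Then I took the stay's knob with the tool leaning back 40°, lifted the stay about 0.2 rad off the pin and swung the door out. I lowered hole 3 over the pin, let go and backed away.

**Last checks:**
- **Bottle:** it looks upright in both pictures. Its top measured at (0.472, -0.364) m, about 1 mm from the centre of the bare floor.
- **Hole 3:** counting holes in the last scene picture, the pin sits in the third, within about 0.5–1 px of where it should be.
- **Stay level:** the stay's holes and the tool height at release (0.1749 m, against 0.1751 m at the first grip) fit a level stay. The knob top was 1.8 px high, which could mean a lift of about 0.02 rad. A lift of 0.06 rad, the stay resting on the pin, fits clearly worse.
- **Robot, pots, fork and lamp:** the robot was clear of everything, with only about 1 N of sensor noise. The pots and lamp looked unmoved. The fork was in place in the scene view, but the arm hid part of it from above.

**One anomaly:** early on, joint 6 briefly read 180.008° against its 180° limit. I turned it back straight away, and the arm kept working normally.

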